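# Slide the bearing pan onto the small ring of the bench hob

## Robot

A 7-joint arm with a two-finger parallel gripper is mounted at the origin on the work surface. World frame = base frame: x ahead of the robot, y to its left, z up, the work surface at z = 0. Lengths are in m, angles in rad, forces in N, time in s.
With the tool pointing down it reaches from about 0.425 to 1.025 m from the base axis. Payload 9.4 kg.
Tool frame: the origin (TCP) lies midway between the tips of the shut fingers; the grasp point (between the pads) lies 19 mm behind it (env.tcp_to_grasp is the distance from the TCP to the grasp point, in m); z points along the fingers, y is the line along which they close (so a half turn about z gives the same grasp; the last joint's range is limited). The gripper opens to 85 mm and grips with 20 to 120 N. Pads are 22 mm wide; open, the fingers measure 114 mm over their backs; the gripper's body (76 mm by 85 mm) begins 54 mm behind the grasp point. The pads swing forward as they close: fully open they stand 13 mm farther back than shut.
Start: joints at [-1.319, 0.599, -0.003, 1.599, 0.002, 0.943, -0.08], TCP at [0.234, 0.686, 0.231] pointing down, gripper open.
Joint ranges: [-2.57, 2.57], [-0.35, 1.97], [-1.29, 1.29], [0.11, 2.56], [-1.05, 4.19], [0.11, 1.86], [-2.63, 2.63]. Speed limits (rad/s): [2.22, 2.22, 3.01, 3.01, 3.14, 3.14, 3.14].

## Interface

Orientations are given as a unit quaternion [w, x, y, z].
In Python, from station import telemetry, vision, workorder, env gives the robot as it stands.
- The arm moves only by the tool move_arm, never from a script. Its arguments are lists of equal length, an entry for each row: "jaw": the opening, from -1 (shut) to 1 (fully open); "xyz": the shift along the tool's x, y, z in cm, a list of three; "spin": the turn about the tool's z in rad. A call has exactly 10 rows; each row shifts and turns the commanded pose from where the row before left it, along the tool's axes as they then stand; what a row does not reach is not made up. A row lasts 1/12 s, in which the tool goes at most 41.7 mm and 7.16 degrees, less where a joint would pass 70% of its speed; a pose out of reach is approached as far as the arm can. A call is refused whole if a number of a shift passes 4.17 or a number of a turn 0.125, either way. A call with a gripper value outside its range is refused whole. The fingers move at their own pace and stop on an object; "squeeze" is the grip in N (left out, the last holds). Time passes only in rows, so rows that do not move let the fingers close, or fill a call up. It gives the time, the measured TCP pose, the force, the opening and the grip force at its end, in the units of the state.
- telemetry.state(): the state, without advancing time (a new reading comes with each control period).
- vision.snapshot(name): name is "side" or "top"; returns a dict with "img" (384x512x3 uint8, red, green, blue), "K" (3x3 intrinsics, pixels), "rvec" (rotation vector, rad) and "tvec" (3), from world to camera coordinates, as OpenCV has them. Camera axes: x right, y down, z forward; pixel columns grow to the right and rows downward; lengths in m; the calibration is good to about 2 mm. A picture is of the moment at which its call begins. There is no depth.
- workorder.sign_off(): hands the job in; it is judged then, once.
The state is a dict: "time_s": time; "joint_pos": joint angles; "joint_velocities": joint speeds; "joint_efforts": joint torques, N m; "eef_pos": TCP position; "tcp_rot": TCP orientation; "ft_force": force on the tool from outside, world axes, zero at the start; "ft_torque": the same for the moment, N m; "finger_gap": opening from 0.0 (shut) to 1.0 (fully open); "grip_force": force on a finger pad.
Only numpy, scipy, OpenCV 4.12 (cv2) and the standard library are available. Lean on these libraries where they do the work, as an engineer would, in place of code of your own. Each camera call takes 0.05 s, during which the arm holds its last target. There are 200 camera calls.

## Task

The ball bearing in the pan with the crossbar handle is ready: slide that pan across the hob's glass from the large front ring until it stands upright and wholly inside the small, empty front ring, then let go. Keep it down on the glass all the way instead of lifting it, and leave the kettle on the rear ring where it is.

Things in the scene. Friction and masses are not known exactly. Their poses are not given: they have to be found in the camera images.
- pan_mid (a point): Loose bare-metal round pan, 140 mm wide, rim 55 mm high, 0.55-0.9 kg, a bearing fixed inside (top 25 mm above the pan's underside), friction on the glass 0.5-0.7. A level black crossbar spans its mouth along y: 16 mm wide in x, 14 high, 138 long, its middle on the pan's axis, centre line 78 mm above the underside. The point is on the axis, 42.5 mm above the underside; z up.
- ring_small_mid (a point): Centre, on the glass, of the smaller front ring printed on the hob: white line, 174 mm inner diameter, a small cross in the middle, no height. Empty: the pan's destination. Left or right of the large ring, 250 mm from centre to centre, free level glass between. The hob's black glass top is 40 mm above the bench. z up.
- ring_large_mid (a point): Centre, on the glass, of the larger front ring printed on the hob: white line, 236 mm inner diameter. The pan starts standing on it, up to about 20 mm off centre. z up.
- kettle_mid (a point): Bystander: round metal kettle with lid, spout and arched handle, 130 mm wide, 184 mm high, loose, 0.9 kg, on the rear ring, 180 mm beyond the line between the front rings as seen from the robot, spout away from them. The point is on its axis, 60 mm above its underside; z up, spout along x.
Things that resemble listed ones, but are neither listed nor needed, are in the scene too. What is shaped like the part that bears pan_mid but blue is not meant.

How it is judged:
At the end, for the whole second after the job is handed in: The pan stands upright (within 6 degrees) on the glass, at rest, inside the small front ring (its axis within 18 mm of the ring's centre), and the kettle is within 30 mm of where it was (horizontal distance between pan_mid and ring_small_mid below 0.018 m and angle between pan_mid's own z axis and vertical below 0.1 rad and z of pan_mid in the frame of ring_small_mid between 0.037 and 0.048 m and linear speed of pan below 0.02 m/s and distance of kettle_mid from where it was at the start of the episode below 0.03 m); the robot touches nothing.
It fails at once if the pan is lifted or tipped off the glass: its middle rises more than 10 mm (height (world z) of pan_mid above 0.0925 m).
It fails at once if the pan is tipped by more than 15 degrees (angle between pan_mid's own z axis and vertical above 0.26 rad).
It fails at once if the kettle is shoved more than 30 mm from its place (distance of kettle_mid from where it was at the start of the episode above 0.03 m).
It also fails if it takes over 35 s, if anything falls off the work surface, if the arm or the gripper's body presses on something with over 40 N, if the wrist force passes 120 N, or if a joint passes its speed limit or range.

## Working session

There is one attempt and no reset: what is moved stays moved. The work goes in short steps, Python scripts to look and compute and a tool call to move; the robot and the scene stay as the last step left them, time stands still between calls to the robot, and variables do not carry over. Pictures are saved under pics/ and viewed, at most 10 in all, crops included, and the job is handed in when it is done.

Besides the shell and the picture viewer there is one more tool, called as name(argument=value, ...) on one line, values as JSON. move_arm: Moves the arm, as the interface text tells. Its arguments: {"type":"object","properties":{"jaw":{"type":"array","items":{"type":"number"}},"xyz":{"type":"array","items":{"type":"array","items":{"type":"number"}}},"spin":{"type":"array","items":{"type":"number"}},"squeeze":{"type":"number"}},"required":["jaw","xyz","spin"]}

```bash
mkdir -p pics
cat > h.py <<'E'
import numpy as np, cv2
from station import telemetry, vision, workorder, env
def snap(n,f):
    s=vision.snapshot(n); cv2.imwrite(f,cv2.cvtColor(s["img"],cv2.COLOR_RGB2BGR)); np.savez(f[:-4]+".npz",**s); return s
def ray(s,uv):
    R=cv2.Rodrigues(np.array(s["rvec"],float))[0]; t=np.array(s["tvec"],float).ravel()
    return -R.T@t, R.T@np.linalg.inv(s["K"])@np.array([uv[0],uv[1],1.])
def at_z(s,uv,z):
    c,d=ray(s,uv); return c+d*(z-c[2])/d[2]
def tri(s1,u1,s2,u2):
    c1,d1=ray(s1,u1); c2,d2=ray(s2,u2); d1/=np.linalg.norm(d1); d2/=np.linalg.norm(d2)
    a=np.linalg.lstsq(np.c_[d1,-d2],c2-c1,rcond=None)[0]; p,q=c1+a[0]*d1,c2+a[1]*d2
    return (p+q)/2,np.linalg.norm(p-q)
def proj(s,p):
    return cv2.projectPoints(np.array(p,float).reshape(-1,1,3),np.array(s["rvec"],float),np.array(s["tvec"],float),s["K"],None)[0].reshape(-1,2)
E
python3 - <<'E'
from h import *
a=snap("top","pics/top0.png"); b=snap("side","pics/side0.png")
for s in(a,b): print(ray(s,(256,192)),s["K"][0,0])
print(telemetry.state())
E
```

```text
(array([0.41514336, 0.03786839, 1.2304986 ]), array([ 0.04205004, -0.03962165, -0.99845576])) 377.862698982432
(array([ 0.22114831, -0.59034853,  0.63435359]), array([ 0.33390918,  0.71269124, -0.61733536])) 389.21680279895605
{'time_s': 0.1, 'joint_pos': array([-1.31872777,  0.60007356, -0.00253369,  1.60004241,  0.00177617,
        0.94289608, -0.07981737]), 'joint_velocities': array([-5.63097381e-04, -2.15394571e-04,  3.56184864e-05, -7.59801963e-04,
        4.97269917e-04, -1.11481972e-03, -2.23033702e-03]), 'joint_efforts': array([ 5.36222869e-03, -7.77993965e+01,  1.57011431e+00, -2.58625925e+01,
        1.26486560e-02,  5.66757444e-03, -7.04128894e-06]), 'eef_pos': array([0.23396315, 0.68577075, 0.23048557]), 'tcp_rot': array([-5.72900350e-05,  1.63635472e-01,  9.86520618e-01, -7.06265098e-04]), 'ft_force': array([ 0.14380771, -0.80649088,  0.126039  ]), 'ft_torque': array([-0.00189152, -0.05564667, -0.04646202]), 'grip_force': 0.0, 'finger_gap': 0.9990800560459671}
```

View pics/top0.png

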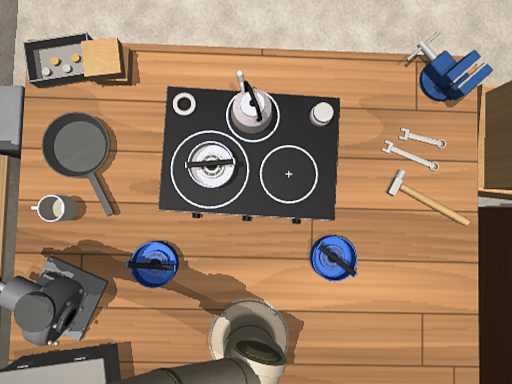

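View pics/side0.png

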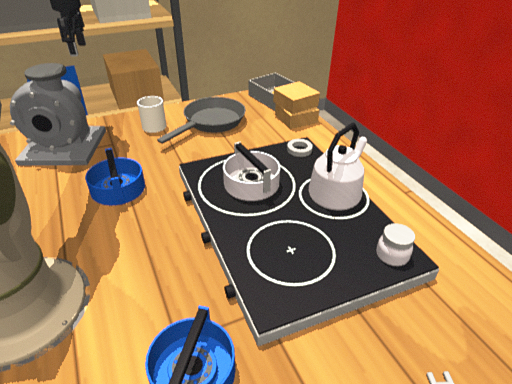

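The bar pans are the bare-metal one at top (212,163) / side (251,175), and blue ones at top (155,264) and (334,258). The bare-metal one stands on the large front ring, so it is the one meant. The small ring's cross is at top (289,174) / side (291,250), and the kettle is at top (252,112). I'll confirm the pan in one enlarged crop.

Run:
```python
import cv2,numpy as np
a=cv2.imread("pics/top0.png")[133:193,177:247]; b=cv2.imread("pics/side0.png")[135:205,215:290]
f=lambda i:cv2.resize(i,(395,int(395*i.shape[0]/i.shape[1])),interpolation=cv2.INTER_CUBIC)
a,b=f(a),f(b); h=max(a.shape[0],b.shape[0]); o=np.zeros((h,800,3),np.uint8); o[:a.shape[0],:395]=a;o[:b.shape[0],405:]=b
cv2.imwrite("pics/crop0.png",o); print(395/70,395/75)
```

```text
5.642857142857143 5.266666666666667
```

View pics/crop0.png

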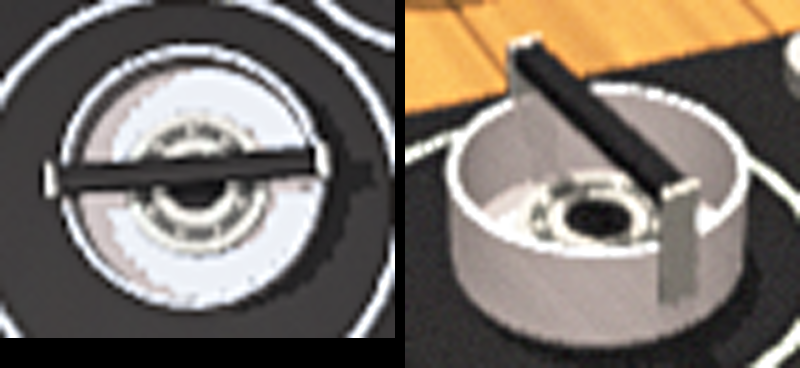

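The crop shows the bare-metal pan with its bearing. The black bar's ends are at crop (58,180) and (317,161) from the top, and (530,48) and (672,188) from the side.

Run:
```python
from h import *
a=np.load("pics/top0.npz");b=np.load("pics/side0.npz")
T=lambda x,y:(177+(x+.5)/5.643-.5,133+(y+.5)/5.643-.5)
S=lambda x,y:(215+(x-405+.5)/5.267-.5,135+(y+.5)/5.267-.5)
L=tri(a,T(58,180),b,S(530,48));R=tri(a,T(317,161),b,S(672,188))
print("bar",L,R,(L[0]+R[0])/2,np.linalg.norm(L[0]-R[0]),"yaw",np.arctan2(*(L[0]-R[0])[:2]))
print("cross",tri(a,(288.7,174),b,(291,250)))
# refine cross and large ring via ellipse/contours in top at z=.04
g=cv2.cvtColor(a["img"],cv2.COLOR_RGB2GRAY)
for n,(u,v,r) in dict(small=(289,174,29),large=(210,169,39)).items():
    m=((g>150)*255).astype(np.uint8); yy,xx=np.nonzero(m); d=np.hypot(xx-u,yy-v); k=abs(d-r)<4
    P=np.array([at_z(a,(x,y),.04)[:2] for x,y in zip(xx[k],yy[k])])
    c=np.linalg.lstsq(np.c_[2*P,np.ones(len(P))],(P**2).sum(1),rcond=None)[0]
    print(n,c[:2],"diam",2*np.sqrt(c[2]+c[0]**2+c[1]**2),len(P))
R=cv2.Rodrigues
from scipy.spatial.transform import Rotation as Ro
q=telemetry.state()["tcp_rot"]; print(Ro.from_quat(np.r_[q[1:],q[0]]).as_matrix(), env.tcp_to_grasp)
```

```text
bar (array([0.53817311, 0.19828073, 0.12234107]), np.float64(0.0024759831529363595)) (array([0.55078858, 0.06465523, 0.12295042]), np.float64(0.0001284272282738076)) [0.54448084 0.13146798 0.12264575] 0.13422107084003818 yaw -0.0941301268367928
cross (array([ 0.52630352, -0.11215689,  0.04069685]), np.float64(0.002494601891347815))
small [ 0.52633851 -0.11087532] diam 0.17872390015379847 358
large [0.53497939 0.138776  ] diam 0.24077088720270176 507
[[-9.46446858e-01  3.22859453e-01 -3.44175647e-04]
 [ 3.22859614e-01  9.46445867e-01 -1.37474080e-03]
 [-1.18104444e-04 -1.41223953e-03 -9.99998996e-01]] 0.0187
```

Checks: the bar top is at z≈0.123 (0.125 expected), bar length 134 mm (138 expected), ring spacing 250 mm and cross height 0.041. All are consistent with the text. I'll turn the tool in place, then travel above the bar.

move_arm(jaw=[1,1,1,1,1,1,1,1,1,1], xyz=[[0,0,0],[0,0,0],[0,0,0],[0,0,0],[0,0,0],[0,0,0],[0,0,0],[0,0,0],[0,0,0],[0,0,0]], spin=[0.115,0.115,0.115,0.115,0.115,0.115,0.115,0.115,0.115,0.115])

```text
time_s: 0.93
eef_pos: [0.2339, 0.6859, 0.2308]
tcp_rot: [0.0, 0.676, 0.737, -0.0]
ft_force: [-0.1, 0.0, 0.4]
finger_gap: 1.001
grip_force: 0.0
```

move_arm(jaw=[1,1,1,1,1,1,1,1,1,1], xyz=[[-2.9,1.28,0],[-2.9,1.28,0],[-2.9,1.28,0],[-2.9,1.28,0],[-2.9,1.28,0],[-2.9,1.28,0],[-2.9,1.28,0],[-2.9,1.28,0],[-2.9,1.28,0],[-2.9,1.28,0]], spin=[0,0,0,0,0,0,0,0,0,0])

```text
time_s: 1.77
eef_pos: [0.3886, 0.4076, 0.2311]
tcp_rot: [0.0, 0.674, 0.739, -0.0]
ft_force: [0.8, 0.8, -0.0]
finger_gap: 1.001
grip_force: 0.0
```

move_arm(jaw=[1,1,1,1,1,1,1,1,1,1], xyz=[[-2.9,1.28,0],[-2.9,1.28,0],[-2.9,1.28,0],[-2.9,1.28,0],[-2.9,1.28,0],[-2.9,1.28,0],[-2.9,1.28,0],[-2.9,1.28,0],[-2.9,1.28,0],[-2.9,1.28,0]], spin=[0,0,0,0,0,0,0,0,0,0])

```text
time_s: 2.6
eef_pos: [0.5427, 0.1307, 0.2311]
tcp_rot: [-0.0, 0.674, 0.739, -0.0]
ft_force: [1.0, 0.8, 0.7]
finger_gap: 0.999
grip_force: 0.0
```

move_arm(jaw=[1,1,1,1,1,1,1,1,1,1], xyz=[[0,0,1],[0,0,1],[0,0,1],[0,0,1],[0,0,1],[0,0,1],[0,0,1],[0,0,1],[0,0,0],[0,0,0]], spin=[0,0,0,0,0,0,0,0,0,0])

```text
time_s: 3.43
eef_pos: [0.542, 0.1321, 0.1506]
tcp_rot: [-0.0, 0.674, 0.739, -0.001]
ft_force: [0.4, 0.3, 0.1]
finger_gap: 1.002
grip_force: 0.0
```

Run:
```python
from h import *
s=snap("side","pics/s1.png"); i=cv2.imread("pics/s1.png")[60:230,150:370]
cv2.imwrite("pics/s1c.png",cv2.resize(i,None,fx=3,fy=3,interpolation=cv2.INTER_CUBIC))
print(telemetry.state()["eef_pos"])
```

```text
[0.54237513 0.13210799 0.15121805]
```

View pics/s1c.png

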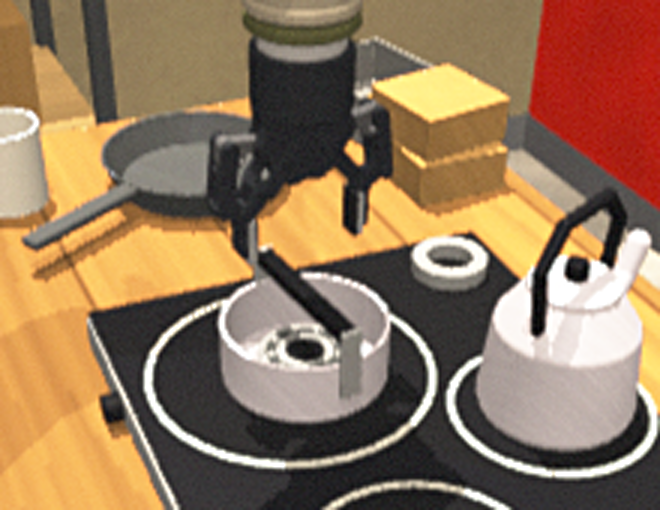

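The fingers straddle the bar: tips at crop (243,250) and (357,228), bar middle at about (305,295), and the kettle is well clear at (560,340). I'll descend and grip.

move_arm(jaw=[1,1,1,1,1,1,1,1,1,1], xyz=[[0,0.2,0.7],[0,0,0.7],[0,0,0.7],[0,0,0.7],[0,0,0.7],[0,0,0.7],[0,0,0.6],[0,0,0.4],[0,0,0],[0,0,0]], spin=[0,0,0,0,0,0,0,0,0,0])

```text
time_s: 4.32
eef_pos: [0.5443, 0.1322, 0.0991]
tcp_rot: [-0.0, 0.674, 0.739, -0.0]
ft_force: [-0.3, -0.0, 0.4]
finger_gap: 0.999
grip_force: 0.0
```

move_arm(jaw=[0.5,0.2,0,-0.2,-0.4,-0.6,-0.8,-1,-1,-1], xyz=[[0,0,0],[0,0,0],[0,0,0],[0,0,0],[0,0,0],[0,0,0],[0,0,0],[0,0,0],[0,0,0],[0,0,0]], spin=[0,0,0,0,0,0,0,0,0,0], squeeze=50)

```text
time_s: 5.15
eef_pos: [0.5447, 0.1324, 0.0996]
tcp_rot: [0.0, 0.674, 0.739, 0.0]
ft_force: [1.3, -0.2, 5.1]
finger_gap: 0.178
grip_force: 49.2
```

Run:
```python
from h import *
s=snap("side","pics/s2.png"); i=cv2.imread("pics/s2.png")[60:230,150:370]
cv2.imwrite("pics/s2c.png",cv2.resize(i,None,fx=3,fy=3,interpolation=cv2.INTER_CUBIC))
t=telemetry.state();print(t["eef_pos"],t["tcp_rot"],t["ft_force"],t["ft_torque"],t["finger_gap"],t["grip_force"])
```

```text
[0.54470337 0.1324324  0.09955828] [2.48387691e-04 6.73760046e-01 7.38950069e-01 3.67047231e-04] [-0.23133438 -0.04797137  5.81109939] [-0.01731968 -0.18091715  0.24281071] 0.17866192258317418 49.238383769989014
```

View pics/s2c.png

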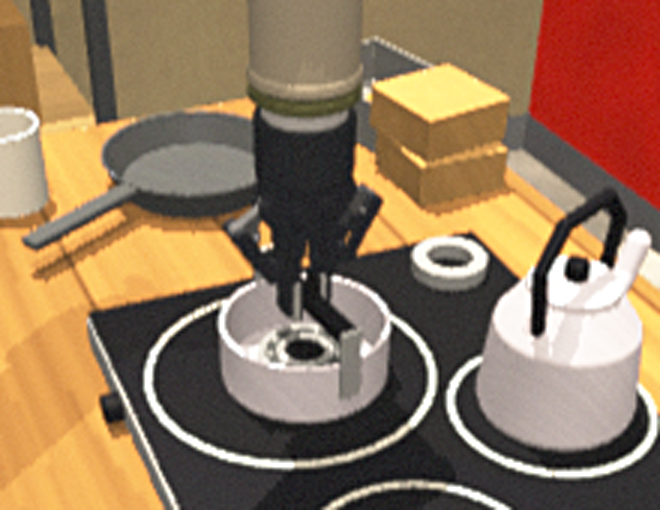

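The bar is gripped: opening is about 15 mm, force 49 N, with a slight downward push on the pan, which is at crop (305,345) and unmoved. Sliding needs tool x −24.0 cm and y −4.06 cm. I'll do most of it, then check.

move_arm(jaw=[-1,-1,-1,-1,-1,-1,-1,-1,-1,-1], xyz=[[-0.4,-0.07,0],[-0.8,-0.13,0],[-1.2,-0.2,0],[-1.2,-0.2,0],[-1.2,-0.2,0],[-1.2,-0.2,0],[-1.2,-0.2,0],[-1.2,-0.2,0],[-1.2,-0.2,0],[-1.2,-0.2,0]], spin=[0,0,0,0,0,0,0,0,0,0])

```text
time_s: 6.03
eef_pos: [0.5367, 0.0251, 0.0995]
tcp_rot: [-0.001, 0.673, 0.74, 0.001]
ft_force: [0.5, 8.8, 6.0]
finger_gap: 0.178
grip_force: 49.6
```

move_arm(jaw=[-1,-1,-1,-1,-1,-1,-1,-1,-1,-1], xyz=[[-1.2,-0.2,0],[-1.2,-0.2,0],[-1.2,-0.2,0],[-1.2,-0.2,0],[-1.2,-0.2,0],[-1.2,-0.2,0],[-1.2,-0.2,0],[-1.2,-0.2,0],[-0.8,-0.14,0],[-0.4,-0.07,0]], spin=[0,0,0,0,0,0,0,0,0,0])

```text
time_s: 6.87
eef_pos: [0.5284, -0.085, 0.0995]
tcp_rot: [-0.001, 0.674, 0.739, 0.001]
ft_force: [0.5, 9.8, 7.5]
finger_gap: 0.179
grip_force: 50.0
```

Run:
```python
from h import *
s=snap("side","pics/s3.png"); t=snap("top","pics/t3.png")
i=cv2.resize(cv2.imread("pics/s3.png")[150:310,195:395],(400,320),interpolation=cv2.INTER_CUBIC)
j=cv2.resize(cv2.imread("pics/t3.png")[94:254,190:390],(400,320),interpolation=cv2.INTER_CUBIC)
cv2.imwrite("pics/c3.png",np.hstack([i,j]))
t=telemetry.state();print(t["eef_pos"],t["tcp_rot"],t["ft_force"],t["ft_torque"],t["finger_gap"],t["grip_force"])
```

```text
[ 0.5283445  -0.08561381  0.09953971] [-2.93678592e-04  6.73913768e-01  7.38809764e-01  5.28889091e-04] [-0.2481789   2.54938258  6.30376675] [ 0.45880338 -0.03885286  0.09397405] 0.17703898066558418 49.8764169216156
```

View pics/c3.png

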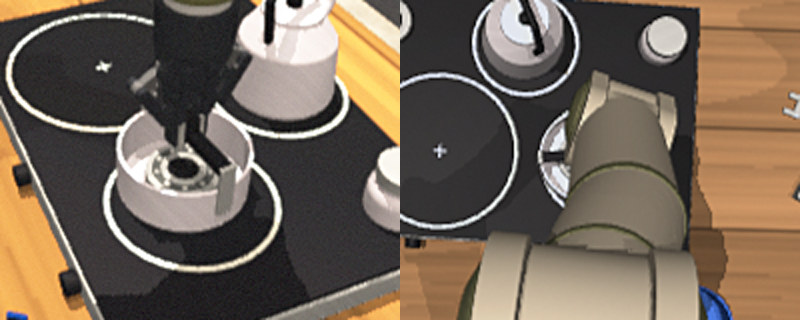

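In the side half the pan is upright at (183,180), still about 25 mm short of the ring centre at about (193,215). The kettle is untouched. The rest to go is tool x −2.4 cm, y −0.4 cm.

move_arm(jaw=[-1,-1,-1,-1,-1,-1,-1,-1,-1,-1], xyz=[[-0.4,-0.07,0],[-0.4,-0.07,0],[-0.4,-0.07,0],[-0.4,-0.07,0],[-0.4,-0.06,0],[-0.3,-0.06,0],[-0.1,0,0],[0,0,0],[0,0,0],[0,0,0]], spin=[0,0,0,0,0,0,0,0,0,0])

```text
time_s: 7.8
eef_pos: [0.5266, -0.1082, 0.0995]
tcp_rot: [-0.001, 0.673, 0.739, 0.001]
ft_force: [-0.3, 7.4, 7.4]
finger_gap: 0.177
grip_force: 50.0
```

Run:
```python
from h import *
s=snap("side","pics/s4.png")
i=cv2.imread("pics/s4.png")[150:310,195:395]
o=4
def circ(c,r,z,col):
    a=np.linspace(0,2*np.pi,90); p=proj(s,np.c_[c[0]+r*np.cos(a),c[1]+r*np.sin(a),0*a+z])
    return ((p-[195,150]+.5)*3).astype(int).reshape(-1,1,2),col
i=cv2.resize(i,None,fx=3,fy=3,interpolation=cv2.INTER_CUBIC)
t=telemetry.state();e=t["eef_pos"]
c=(e[0],e[1]-.001)
for p,col in(circ(c,.07,.095,(0,0,255)),circ(c,.07,.04,(0,0,255)),circ((.5263,-.1112),.087,.04,(0,255,0))): cv2.polylines(i,[p.astype(np.int32)],True,col,1)
cv2.imwrite("pics/c4.png",i);print(e,t["ft_force"])
```

```text
[ 0.52665225 -0.10813723  0.09953968] [-0.50455709  7.67196423  9.14620913]
```

View pics/c4.png

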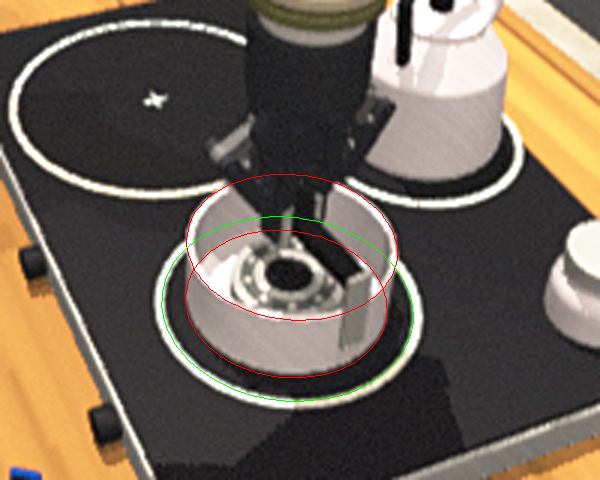

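The overlay matches the pan rim at (292,245) and foot, centred in the ring at (290,310) within about 3 mm. Now I'll let go and rise.

move_arm(jaw=[-0.6,-0.4,-0.2,0,0.3,0.6,0.8,1,1,1], xyz=[[0,0,0],[0,0,0],[0,0,0],[0,0,0],[0,0,0],[0,0,0],[0,0,0],[0,0,0],[0,0,0],[0,0,0]], spin=[0,0,0,0,0,0,0,0,0,0])

```text
time_s: 8.68
eef_pos: [0.5264, -0.1104, 0.0993]
tcp_rot: [0.0, 0.674, 0.739, -0.0]
ft_force: [-0.1, -0.5, -0.1]
finger_gap: 1.001
grip_force: 0.0
```

move_arm(jaw=[1,1,1,1,1,1,1,1,1,1], xyz=[[0,0,-0.5],[0,0,-1],[0,0,-1],[0,0,-1.5],[0,0,-2],[0,0,-2],[0,0,-2],[0,0,-2],[0,0,-1],[0,0,0]], spin=[0,0,0,0,0,0,0,0,0,0])

```text
time_s: 9.52
eef_pos: [0.5276, -0.1106, 0.2321]
tcp_rot: [0.002, 0.674, 0.739, 0.002]
ft_force: [-0.5, -0.0, -0.8]
finger_gap: 0.996
grip_force: 0.0
```

Run:
```python
from h import *
s=snap("side","pics/s5.png")
i=cv2.imread("pics/s5.png")[100:310,175:395]
cv2.imwrite("pics/c5.png",cv2.resize(i,None,fx=2.6,fy=2.6,interpolation=cv2.INTER_CUBIC))
t=telemetry.state();print(t["eef_pos"],t["ft_force"],t["finger_gap"])
```

```text
[ 0.52694726 -0.11033816  0.23060533] [-0.20298703 -0.68589774 -1.19391664] 0.9990794261308782
```

View pics/c5.png

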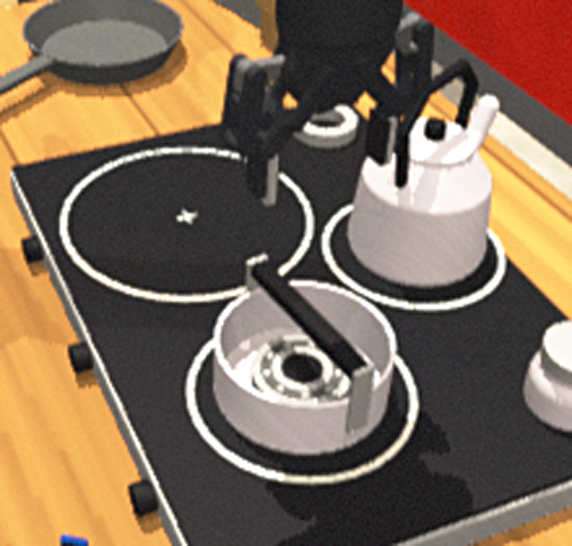

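The pan is upright at (305,375), inside the small ring with black showing all round. The gripper is clear above it, and the kettle is still on its ring at (420,225).

```bash
python3 -c "
from station import workorder
print(workorder.sign_off())"
```

```text
the job is handed in; nothing more can be done
None
```

The bare-metal pan was slid along the glass into the small front ring, about 3 mm off centre, and released upright; the kettle stayed put, and the job is handed in (no verdict was returned).

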